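Fetch the hex keys from the bench case

TASK

Swing the lid of the grey case all the way over so that it stays open by itself. Then lift the hex key set out of the case and stand it upright in the middle of the black rubber mat, leaving the lid open and the round screw box in the case.

Things in the scene. Friction and masses are not known exactly. Their poses are not given: they have to be found in the camera images.
- case_lid (a joint): Lid hinge of the low grey case (140 deep, 270 wide, 60 high, walls and floor 5 mm, fixed to the bench; a divider parts it into two compartments of 130 x 130 mm). It runs along the far long rim, 60 mm up. Rad: 0 shut (start), grows as it opens, stop at 1.92. The lid (8 mm thick, 250 g, hinge almost frictionless) balances near 1.52: below, it falls shut; beyond, it drops to the stop and stays.
- lid_bar (a point): Middle of the lid's pull bar: round, black, 10 mm thick, 90 mm long, parallel to the hinge, 40 mm out from the lid's near edge in the lid's plane; free space all round. 64 mm above the bench when shut. Axes turn with the lid: x from bar to hinge, y along the bar, z out of the lid's top. Hinge axis: 180 mm along x, -4 mm along z from here. Middle of the shut case: 110 mm along x.
- hex_keys: Hex key set: oblong aluminium stand 64 mm long (its x), 28 wide (y), 32 high, with a row of six small dark hex keys whose bent tops reach 50 mm. About 180 g. Origin at the centre of its underside, z up. It starts upright on the 5 mm floor of one of the case's two compartments, with 25 mm or more free beside its long sides.
- screw_box: Round clear acrylic screw box with a screw-top lid, 52 mm across and 44 mm high, with screws in it. Origin at the centre of its underside. It stands in the other compartment of the case and is to stay in the case.
- mat: Black rubber mat on the bench, 180 x 180 mm, 4 mm thick, fixed. Origin at the centre of its underside, z up. A steel socket (24 mm across, 30 mm high) stands on one of its far corners, about 95 mm from the centre.

How it is judged:
By the outcome, as a careful person would: the job done as asked, in the order asked, and still so for the second after the job is handed in, with the robot touching nothing.
It also fails if it takes over 59 s, if anything falls off the work surface, if the arm or the gripper's body presses on something with over 40 N, if the wrist force passes 120 N, or if a joint passes its speed limit or range.

ROBOT

A 6-joint arm with a two-finger parallel gripper is mounted at the origin on the work surface. World frame = base frame: x ahead of the robot, y to its left, z up, the work surface at z = 0. Lengths are in m, angles in degrees, forces in N, time in s.
With the tool pointing down it reaches from about 0.4 to 0.825 m from the base axis. Payload 7 kg.
Tool frame: the origin (TCP) lies at the centre of the arm's flange, where the gripper is bolted on; the fingertips stand 178 mm ahead of it and the grasp point (between the pads) lies ahead of it (ctrl.grip_depth is the z of the grasp point in the tool frame, in m); z points along the fingers, x is the direction in which the jaws open and shut, and the axes are right-handed (so a half turn about z gives the same grasp; the last joint's range is limited). The gripper opens to 88 mm and grips with 3 to 60 N. Pads are 19 mm wide; open, the fingers measure 130 mm over their backs; the gripper's body (78 mm by 193 mm) begins 47 mm behind the grasp point.
Start: joints at [-47.55, 20.546, 0.682, 0, -70.136, -16.507], TCP at [0.295, -0.607, 0.405] pointing down, gripper open.
Joint ranges: [-176.03, 176.03], [-82.01, 121.73], [-58.28, 71.71], [-173.87, 95.51], [-174.79, -0.11], [-173.66, 173.66]. Speed limits (degrees/s): [136.94, 136.94, 172.46, 180, 180, 180].

INTERFACE

Orientations are given as [roll, pitch, yaw] about the fixed x, y, z axes, in that order (R = Rz(yaw) Ry(pitch) Rx(roll)).
In Python, from plant import ctrl gives the robot as it stands.
- The arm moves only by the tool carry_out, never from a script. Its arguments are lists of equal length, an entry for each row: "linear": the shift along the tool's x, y, z in cm, a list of three; "twist": the turn about the tool's z in degrees. In form: {"linear": [[tx, ty, tz], ...], "twist": [twist, ...]}. A call has 1 to 12 rows; each row is the pose to reach, as a shift and turn from the pose measured when the call began, along the tool's axes at that moment; what a row does not reach only later rows make up. A row lasts 1/12 s, in which the tool goes at most 41.7 mm and 7.16 degrees, less where a joint would pass 70% of its speed; a pose out of reach is approached as far as the arm can. A call with a gripper value outside its range is refused whole. "fingers" is the gripper's target within -1 to 1 (fully open at 1, half-way at 0, shut at -1), set as the call begins (left out, the last holds). The fingers move at their own pace and stop on an object; the grip force is fixed at half the most. Time passes only in rows, so rows that repeat a pose let the fingers close. It gives the time, the measured TCP pose, the force and the opening at its end, in the units of the state.
- ctrl.get_obs(): the state, without advancing time (a new reading comes with each control period).
- ctrl.snapshot(name): name is "side" or "top"; returns the picture (420x560x3 uint8, blue, green, red); there is no depth.
- ctrl.camera_params(name): a dict with "fovy" (degrees; the focal length in pixels is half the picture's height over the tangent of half this angle, whatever the lens; pixels are square), "cx", "cy" (the principal point, pixels), "eye" and "rotation" of the camera in the world. Camera axes: x right, y down, z forward; pixel columns grow to the right and rows downward; lengths in m; the calibration is good to about 2 mm. A picture is of the moment at which its call begins. camera_params takes no time and is no camera call.
- ctrl.close_job(): hands the job in, once; it reports no verdict.
The state is a dict: "clock": time; "joint_pos": joint angles; "qvel": joint speeds; "tau": joint torques, N m; "tool_pos": TCP position; "orientation": TCP orientation; "force": force on the tool from outside, world axes, zero at the start; "moment": the same for the moment, N m; "opening": finger opening in m.
Only numpy, scipy, OpenCV 4.12 (cv2) and the standard library are available. Lean on these libraries where they do the work, as an engineer would, in place of code of your own. Each camera call takes 0.05 s, during which the arm holds its last target.

## Working session

There is one attempt and no reset: what is moved stays moved. The work goes in short steps, Python scripts to look and compute and a tool call to move; the robot and the scene stay as the last step left them, time stands still between calls to the robot, and variables do not carry over. Pictures are saved under pics/ and viewed, and the job is handed in when it is done.

Besides the shell and the picture viewer there is one more tool, called after "Call:" as name(argument=value, ...) on one line, values as JSON. carry_out: Moves the arm, as the interface text tells. Its arguments: {"type":"object","properties":{"linear":{"type":"array","items":{"type":"array","items":{"type":"number"}}},"twist":{"type":"array","items":{"type":"number"}},"fingers":{"type":"number"}},"required":["linear","twist"]}

```bash
mkdir -p pics; ls
python3 - <<'E'
from plant import ctrl
import cv2
for n in("top","side"):
    cv2.imwrite(f"pics/{n}0.png",ctrl.snapshot(n)); print(n,ctrl.camera_params(n))
print(ctrl.get_obs(),ctrl.grip_depth)
E
```

```text
pics
top {'fovy': 44.18126392010979, 'cx': 284.92340154969986, 'cy': 204.7396545788234, 'eye': array([ 0.41527057, -0.02629265,  0.86941037]), 'rotation': array([-173.47000031,    1.94317137,  -88.4699785 ])}
side {'fovy': 57.658118496955325, 'cx': 276.0331688425904, 'cy': 213.33705815945433, 'eye': array([ 0.17073288, -0.41897229,  0.4420752 ]), 'rotation': array([-123.75093767,    1.34556695,  -38.65446768])}
{'clock': 0.1, 'joint_pos': array([-4.75520825e+01,  2.05873580e+01,  6.40541974e-01, -1.99948375e-02,
       -7.01349928e+01, -1.65069313e+01]), 'qvel': array([-0.10589309, -0.13885398,  0.16161313,  0.14915384, -0.06171022,
        0.06279525]), 'tau': array([ 1.91098252e-04, -5.84162021e+01,  2.93753278e+01,  7.01547414e+00,
        1.01930840e-02, -6.24458335e-05]), 'tool_pos': array([ 0.29521008, -0.60683849,  0.40382031]), 'orientation': array([-1.79994776e+02, -8.37784976e-02,  1.15934175e+02]), 'force': array([ 0.05180175,  0.58668638, -0.38669639]), 'moment': array([ 0.05742769, -0.00195397, -0.0224336 ]), 'opening': 0.0880871436121612} 0.1593
```

View pics/top0.png

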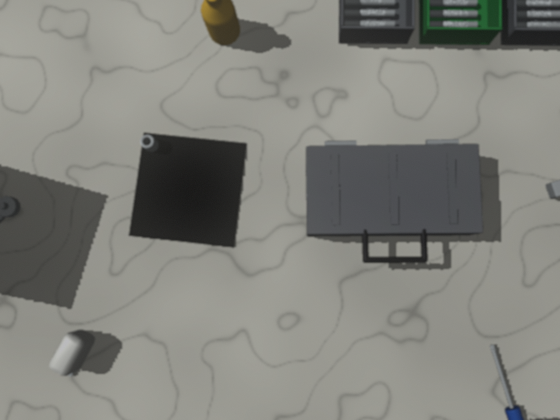

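View pics/side0.png

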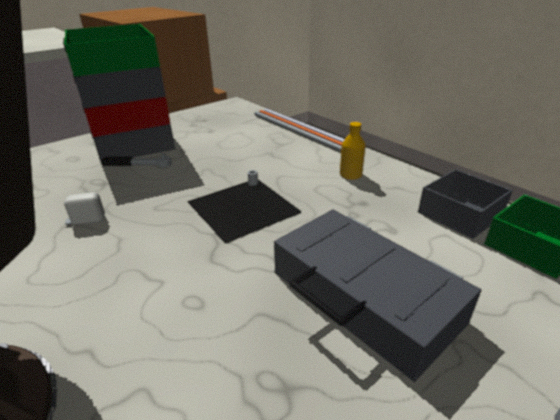

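The top view shows the shut case at about (395,190), its bar at (395,260), and the mat at (188,190) with the socket at (148,141). The side view agrees.

```bash
cat > h.py <<'E'
from plant import ctrl
import numpy as np, cv2
from scipy.spatial.transform import Rotation as Ro
def cam(n):
    p=ctrl.camera_params(n); R=Ro.from_euler('xyz',p['rotation'],degrees=True).as_matrix()
    return p,R,210/np.tan(np.radians(p['fovy']/2))
def ray(n,u,v):
    p,R,f=cam(n); d=R@np.array([(u-p['cx'])/f,(v-p['cy'])/f,1]); return p['eye'],d/np.linalg.norm(d)
def onz(n,u,v,z):
    e,d=ray(n,u,v); return e+d*(z-e[2])/d[2]
def proj(n,X):
    p,R,f=cam(n); c=R.T@(np.asarray(X)-p['eye']); return np.array([p['cx']+f*c[0]/c[2],p['cy']+f*c[1]/c[2]])
def tri(a,b):
    A=[];y=[]
    for n,u,v in(a,b):
        e,d=ray(n,u,v);P=np.eye(3)-np.outer(d,d);A.append(P);y.append(P@e)
    return np.linalg.lstsq(np.vstack(A),np.hstack(y),rcond=None)[0]
E
python3 - <<'E'
from h import *
im=cv2.imread('pics/top0.png'); g=im.max(2)
m=(g<40).astype(np.uint8)
n,l,s,c=cv2.connectedComponentsWithStats(m)
for i in range(1,n):
    if s[i,4]>60: print(s[i],c[i])
i=[k for k in range(1,n) if s[k,4]>60 and 80<s[k,0]+s[k,2]/2<260 and s[k,4]>5000]
for k in i:
    cs,_=cv2.findContours((l==k).astype(np.uint8),0,2); r=cv2.minAreaRect(cv2.convexHull(cs[0])); b=cv2.boxPoints(r); print(r)
    w=np.array([onz('top',*q,.004) for q in b]); print(w,w.mean(0),[np.linalg.norm(w[j]-w[j-1]) for j in range(4)])
# case lid contour
hsv=cv2.cvtColor(im,cv2.COLOR_BGR2HSV)
print(im[190,395],im[190,330],im[248,366],im[260,395],im[190,490],im[190,190])
cv2.imwrite('pics/z1.png',cv2.resize(im[120:280,290:500],None,fx=3.5,fy=3.5,interpolation=2))
E
```

```text
[501   0  59  45 884] [526.7760181   33.56221719]
[374  30  38  12 209] [397.28229665  33.48325359]
[464  31  34  10 126] [482.57142857  33.26984127]
[ 131  138  111  106 8968] [187.76706066 191.71197591]
[366 230  61  32 226] [403.87168142 256.01769912]
((187.5426483154297, 189.3873748779297), (102.35293579101562, 101.35977935791016), 6.709836959838867)
[[0.45827966 0.26507446 0.004     ]
 [0.63256145 0.25499496 0.004     ]
 [0.61480704 0.07802456 0.004     ]
 [0.44252593 0.09179194 0.004     ]] [0.53704352 0.17247148 0.004     ] [np.float64(0.1739971595916384), np.float64(0.17457301336689532), np.float64(0.17785877366378786), np.float64(0.17283032393738196)]
[84 79 78] [86 83 81] [36 37 37] [36 37 36] [74 78 78] [25 27 27]
```

View pics/z1.png

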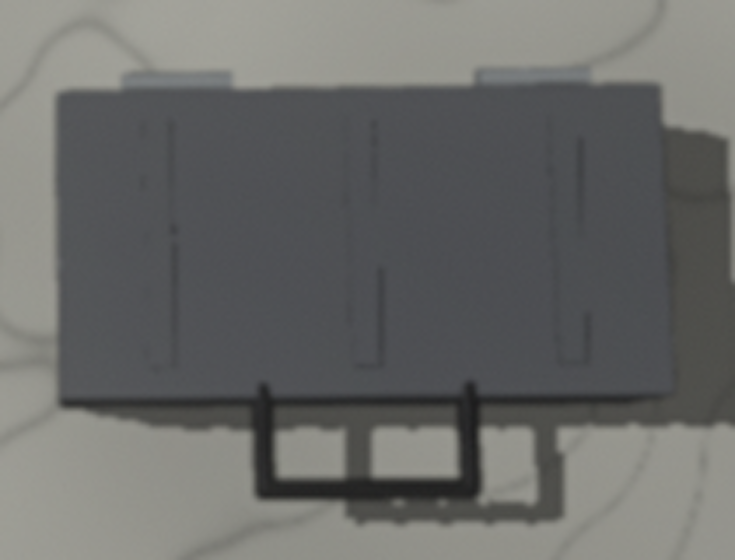

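Zoomed, this shows the lid corners, the bar from (257,490) to (478,489), and the hinges along the far edge. Next I'll measure them.

Run:
```python
from h import *
z=lambda u,v:(u/3.5+290-.36,v/3.5+120-.36)
L=np.array([onz('top',*z(*q),.068) for q in [(57,92),(661,85),(673,396),(62,401)]]);print(L.round(4),L.mean(0))
print([np.linalg.norm(L[j]-L[j-1]).round(4) for j in range(4)])
B=np.array([onz('top',*z(*q),.064) for q in [(257,490),(479,488)]]);print(B,B.mean(0))
d=(L[0]+L[1])/2-(L[2]+L[3])/2; print('x dir',np.degrees(np.arctan2(d[1],d[0])))
e=L[0]-L[1];e2=L[3]-L[2]; print('y dirs',[np.degrees(np.arctan2(k[1],k[0]))-90 for k in(e,e2,B[0]-B[1])])
# side check
for q in [L[0],L[1],L[2],L[3],B[0],B[1]]: print(proj('side',q))
# mat corners, manually
for q in [(247,143.5),(234,246.5),(130,235)]: print(onz('top',*q,.004))
```

```text
[[ 0.6005 -0.0273  0.068 ]
 [ 0.6087 -0.2964  0.068 ]
 [ 0.47   -0.2994  0.068 ]
 [ 0.4612 -0.0326  0.068 ]] [ 0.53509102 -0.16393197  0.068     ]
[np.float64(0.1393), np.float64(0.2692), np.float64(0.1387), np.float64(0.267)]
[[ 0.42437836 -0.1192494   0.064     ]
 [ 0.42781131 -0.21612549  0.064     ]] [ 0.42609483 -0.16768745  0.064     ]
x dir 1.7192434748083645
y dirs [np.float64(1.758650234690208), np.float64(1.8882924130954422), np.float64(2.029515923948722)]
[331.64344811 207.82521668]
[480.57712169 288.37285807]
[421.92774707 345.61610855]
[272.46198065 240.1165293 ]
[290.07924901 281.64029596]
[342.73692511 322.42465259]
[0.61757205 0.07346624 0.004     ]
[0.44125651 0.0891306  0.004     ]
[0.45611946 0.26630305 0.004     ]
```

```bash
cat >> h.py <<'E'
def togo(grasp,yaw,o=None):
    """grasp point target in world (tool down) -> shift cm in tool axes, twist"""
    o=o or ctrl.get_obs(); R=Ro.from_euler('xyz',o['orientation'],degrees=True)
    t=np.array(grasp)+[0,0,ctrl.grip_depth]-o['tool_pos']
    tw=-(yaw-o['orientation'][2]); tw=(tw+180)%360-180
    return (R.inv().apply(t)*100).round(2), round(tw,2)
E
python3 - <<'E'
from h import *
print(togo([.426,-.1677,.15],181.8), togo([.426,-.1677,.065],181.8))
E
```

```text
(array([33.76, 30.97,  9.5 ]), np.float64(-65.87)) (array([33.75, 30.97, 18.  ]), np.float64(-65.87))
```

Call:
carry_out(linear=[[1.5,1.4,0.4],[4.5,4.1,1.2],[7.8,7.2,2.2],[11.2,10.3,3.1],[14.6,13.4,4.1],[18,16.5,5.1],[21.4,19.6,6],[24.8,22.7,7],[28.1,25.8,7.9],[31,28.4,8.7],[33,30.3,9.3],[33.8,31,9.5]], twist=[-3,-9,-15.5,-22,-28.5,-35,-41.5,-48,-54.5,-60,-64,-65.9], fingers=-0.4)

```text
clock: 1.1
tool_pos: [0.4261, -0.1647, 0.3087]
orientation: [179.9, -0.0, -177.9]
force: [0.2, -0.0, 0.8]
opening: 0.0266
```

Run:
```python
from h import *
cv2.imwrite("pics/s1.png",ctrl.snapshot('side'))
cv2.imwrite("pics/t1.png",ctrl.snapshot('top'))
o=ctrl.get_obs();print(o['clock'],o['tool_pos'],o['orientation'],o['joint_pos'],o['opening'],togo([.426,-.1677,.063],181.8))
```

```text
1.2 [ 0.42669719 -0.16388446  0.30849425] [ 1.79901888e+02 -9.29886658e-02 -1.77829391e+02] [  3.75102503   5.08810195 -33.51627104  -0.12861966 -51.48594473
  -1.50032445] 0.026575993653854508 (array([ 0.07, -0.39,  8.62]), np.float64(0.37))
```

View pics/s1.png

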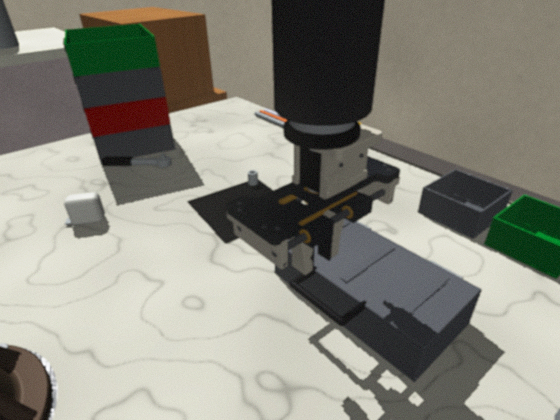

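View pics/t1.png

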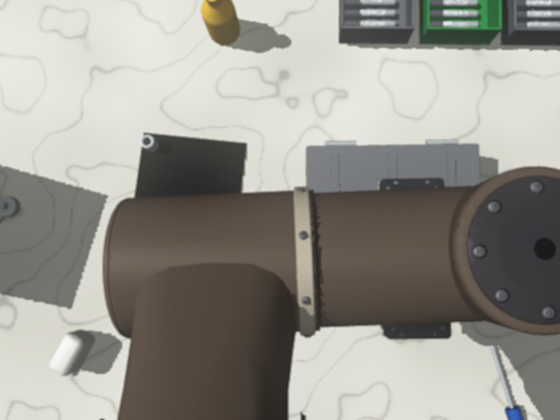

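The side view shows the gripper over the bar near (310,265), with its wide body along the jaw direction. The top view shows the arm covering the bar. I'll go down and grip.

Call:
carry_out(linear=[[0,-0.2,1],[0.1,-0.4,3],[0.1,-0.4,5.5],[0.1,-0.4,7.5],[0.1,-0.4,8.5],[0.1,-0.4,8.6],[0.1,-0.4,8.6]], twist=[0.2,0.4,0.4,0.4,0.4,0.4,0.4])

```text
clock: 1.78
tool_pos: [0.4255, -0.1681, 0.2221]
orientation: [179.9, -0.2, -178.3]
force: [-0.1, -0.5, 0.8]
opening: 0.0262
```

Run:
```python
from h import *
cv2.imwrite("pics/s2.png",cv2.resize(ctrl.snapshot('side')[190:370,210:430],None,fx=3,fy=3,interpolation=2))
o=ctrl.get_obs();print(o['clock'],o['tool_pos'],o['opening'],o['force'],togo([.426,-.1677,.063],181.8))
```

```text
1.8333 [ 0.42587233 -0.16806472  0.22277908] 0.02614320559565432 [0.35278173 0.02728012 0.99755005] (array([-0.01,  0.04,  0.05]), np.float64(-0.05))
```

View pics/s2.png

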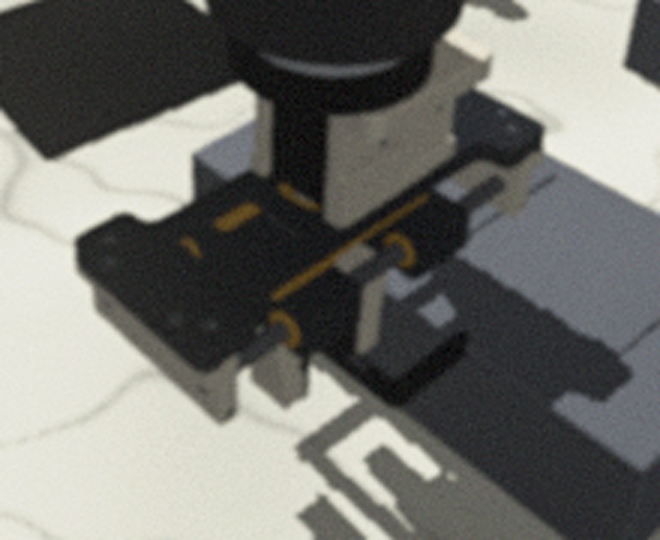

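The zoom shows the fingers straddling the bar, with one finger between bar and lid. I'll close now.

Call:
carry_out(linear=[[0,0,0],[0,0,0],[0,0,0],[0,0,0],[0,0,0],[0,0,0]], twist=[0,0,0,0,0,0], fingers=-1)

```text
clock: 2.33
tool_pos: [0.4259, -0.1681, 0.2234]
orientation: [179.9, -0.1, -178.2]
force: [-1.4, 0.6, 6.4]
opening: 0.0085
```

Run:
```python
from h import *
o=ctrl.get_obs();print(o['clock'],o['tool_pos'],o['orientation'],o['opening'],o['force'])
# arc in tool axes: tool x yaw 181.7 ~ -case x; so tx negative towards hinge, tz down
r=np.hypot(.18,.004);a0=np.arctan2(.004,.18)
for th in range(0,114,6):
    a=np.radians(th)+a0; print(th,'tx %.1f tz %.1f'%((.18-r*np.cos(a))*-100,(r*np.sin(a)-.004)*-100))
```

```text
2.3333 [ 0.42589004 -0.16810801  0.22341542] [ 1.79922694e+02 -7.16299988e-02 -1.78233445e+02] 0.00852223911327507 [-1.35299146  0.58841785  6.40271876]
0 tx -0.0 tz -0.0
6 tx -0.1 tz -1.9
12 tx -0.5 tz -3.7
18 tx -1.0 tz -5.5
24 tx -1.7 tz -7.3
30 tx -2.6 tz -8.9
36 tx -3.7 tz -10.5
42 tx -4.9 tz -11.9
48 tx -6.3 tz -13.2
54 tx -7.7 tz -14.4
60 tx -9.3 tz -15.4
66 tx -11.0 tz -16.2
72 tx -12.8 tz -16.8
78 tx -14.6 tz -17.3
84 tx -16.5 tz -17.5
90 tx -18.4 tz -17.6
96 tx -20.3 tz -17.5
102 tx -22.1 tz -17.1
108 tx -23.9 tz -16.6
```

Call:
carry_out(linear=[[0,0,-0.6],[-0.1,0,-1.9],[-0.3,0,-2.8],[-0.5,0,-3.7],[-0.7,0,-4.6],[-1,0,-5.5],[-1.3,0,-6.4],[-1.7,0,-7.3],[-2.2,0,-8.1],[-2.6,0,-8.9],[-2.6,0,-8.9]], twist=[0,0,0,0,0,0,0,0,0,0,0])

```text
clock: 3.25
tool_pos: [0.4517, -0.1674, 0.3136]
orientation: [179.9, -0.2, -178.2]
force: [-6.5, 1.0, 0.9]
opening: 0.0089
```

Run:
```python
from h import *
cv2.imwrite("pics/s3.png",ctrl.snapshot('side'))
o=ctrl.get_obs();print(o['clock'],o['tool_pos'],o['orientation'],o['opening'],o['force'])
R=Ro.from_euler('xyz',o['orientation'],degrees=True)
p0=np.array([.4259,-.1681,.2234])
r=np.hypot(.18,.004);a0=np.arctan2(.004,.18)
c=np.radians(1.75);X=np.array([np.cos(c),np.sin(c),0]);Z=np.array([0,0,1])
for th in range(30,114,6):
    a=np.radians(th)+a0; q=p0+X*(.18-r*np.cos(a))+Z*(r*np.sin(a)-.004)
    print(th,(R.inv().apply(q-o['tool_pos'])*100).round(1))
```

```text
3.3 [ 0.45137581 -0.16742059  0.31292827] [ 179.90394689   -0.21664161 -178.25459346] 0.008797654522267159 [-5.86807915 -0.26957313  1.26218936]
30 [-0.1  0.   0. ]
36 [-1.1  0.  -1.6]
42 [-2.3  0.  -3. ]
48 [-3.7  0.  -4.3]
54 [-5.2  0.  -5.5]
60 [-6.8  0.  -6.5]
66 [-8.5  0.  -7.3]
72 [-10.2   0.   -7.9]
78 [-12.1   0.   -8.4]
84 [-13.9   0.   -8.6]
90 [-15.8   0.   -8.7]
96 [-17.7   0.   -8.6]
102 [-19.6   0.   -8.2]
108 [-21.4   0.   -7.7]
```

View pics/s3.png

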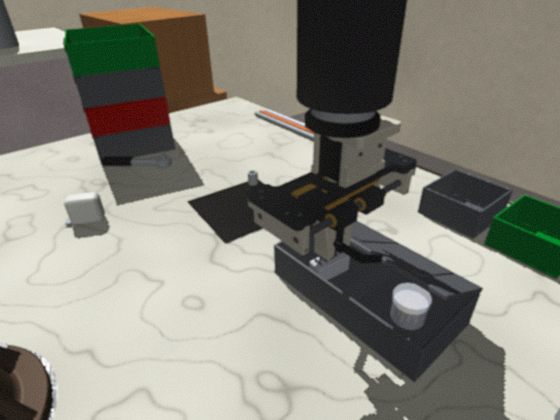

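The lid is following. The screw box stands in the right compartment at (411,303), so the keys are in the left one. I'll keep following the arc.

Call:
carry_out(linear=[[-0.5,0,-0.8],[-1.1,0,-1.6],[-2.3,0,-3],[-3.7,0,-4.3],[-5.2,0,-5.5],[-6.8,0,-6.5],[-8.5,0,-7.3],[-10.2,0,-7.9],[-11.6,0,-8.3],[-12.6,0,-8.5],[-13,0,-8.5],[-13,0,-8.5]], twist=[0,0,0,0,0,0,0,0,0,0,0,0])

```text
clock: 4.3
tool_pos: [0.5836, -0.1636, 0.3996]
orientation: [180.0, -0.0, -178.2]
force: [-1.8, 1.1, 9.8]
opening: 0.0089
```

Run:
```python
from h import *
cv2.imwrite("pics/s4.png",ctrl.snapshot('side'))
o=ctrl.get_obs();print(o['clock'],o['tool_pos'],o['orientation'],o['opening'],o['force'])
R=Ro.from_euler('xyz',o['orientation'],degrees=True)
p0=np.array([.4259,-.1681,.2234])
r=np.hypot(.18,.004);a0=np.arctan2(.004,.18)
c=np.radians(1.75);X=np.array([np.cos(c),np.sin(c),0]);Z=np.array([0,0,1])
for th in range(78,114,6):
    a=np.radians(th)+a0; q=p0+X*(.18-r*np.cos(a))+Z*(r*np.sin(a)-.004)
    print(th,(R.inv().apply(q-o['tool_pos'])*100).round(1))
```

```text
4.35 [ 0.58311138 -0.16360832  0.39961754] [ 1.79970541e+02 -8.87961923e-03 -1.78203386e+02] 0.008506392479075729 [-3.1878037   1.87637537  9.32268797]
78 [1.1 0.  0.3]
84 [-0.8  0.   0.1]
90 [-2.7  0.   0. ]
96 [-4.6  0.   0.2]
102 [-6.4  0.   0.5]
108 [-8.2  0.   1. ]
```

View pics/s4.png

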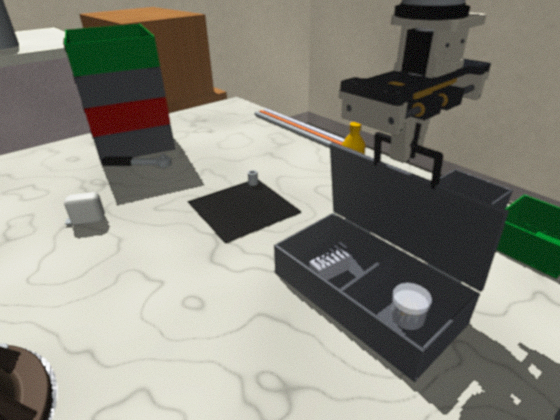

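The lid stands near 80°, still gripped. The keys are visible at (330,258). I'll take it over the balance point to about 106°.

Call:
carry_out(linear=[[-0.8,0,0],[-1.7,0,0],[-2.7,0,0],[-3.7,0,0.1],[-4.6,0,0.2],[-5.5,0,0.3],[-6.4,0,0.5],[-7.2,0,0.7],[-7.6,0,0.8],[-7.6,0,0.8]], twist=[0,0,0,0,0,0,0,0,0,0])

```text
clock: 5.18
tool_pos: [0.6602, -0.1612, 0.391]
orientation: [180.0, -0.0, -178.2]
force: [0.7, 0.1, 3.5]
opening: 0.0089
```

Call:
carry_out(linear=[[0,0,0],[0,0,0],[0,0,0],[0,0,0],[0,0,0]], twist=[0,0,0,0,0], fingers=-0.4)

```text
clock: 5.6
tool_pos: [0.6599, -0.1612, 0.3909]
orientation: [180.0, -0.0, -178.2]
force: [0.3, -0.7, -0.7]
opening: 0.026
```

Run:
```python
from h import *
cv2.imwrite("pics/s5.png",ctrl.snapshot('side'))
o=ctrl.get_obs();print(o['clock'],o['tool_pos'],o['orientation'],o['opening'],o['force'])
```

```text
5.65 [ 0.659951   -0.16116344  0.39097009] [ 1.79976232e+02 -1.08593644e-02 -1.78199437e+02] 0.026047844248594604 [ 0.09470769  0.12158412 -0.24203608]
```

View pics/s5.png

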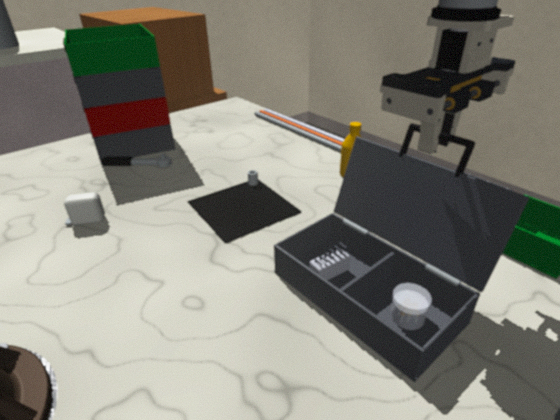

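The fingers are open, and the lid stays beyond balance on its own. I'll go up, then move over to the left to clear the top view.

Call:
carry_out(linear=[[0,0,-1],[0,0,-3],[0,0,-5],[1,2,-6],[3,6,-6],[4.6,10,-6],[6,14,-6],[8,18,-6],[9.5,22,-6],[11,26,-6],[12.5,29,-6],[13,30,-6]], twist=[0,0,0,0,0,0,0,0,0,0,0,0])

```text
clock: 6.65
tool_pos: [0.5185, 0.1378, 0.4525]
orientation: [179.9, 0.1, -178.1]
force: [0.5, -0.1, 0.2]
opening: 0.0262
```

Run:
```python
from h import *
cv2.imwrite("pics/s6.png",ctrl.snapshot('side'))
cv2.imwrite("pics/t6.png",ctrl.snapshot('top'))
o=ctrl.get_obs();print(o['clock'],o['tool_pos'],o['orientation'],o['joint_pos'])
```

```text
6.75 [0.51935048 0.13667342 0.4525574 ] [ 1.79911613e+02  8.22713624e-02 -1.77979287e+02] [ 3.56577391e+01  5.80440109e+00 -1.23858806e+01 -2.95085407e-02
 -7.16922645e+01 -3.36277222e+01]
```

View pics/s6.png

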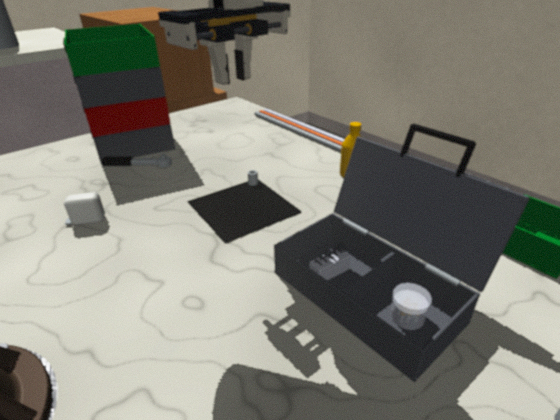

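View pics/t6.png

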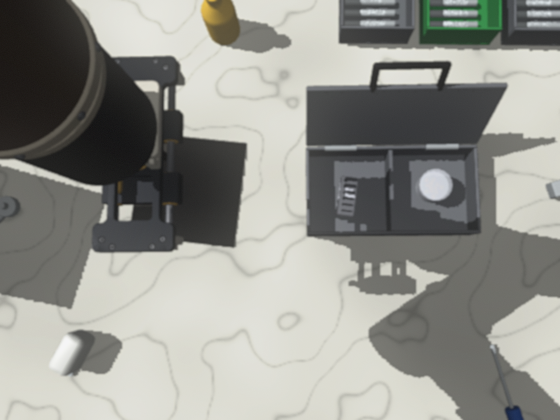

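Run:
```python
import cv2,numpy as np
a=cv2.imread('pics/t6.png')[140:240,300:400];b=cv2.imread('pics/s6.png')[220:320,280:380]
f=lambda x:cv2.resize(np.clip(x*2.2,0,255).astype(np.uint8),(400,400),interpolation=2)
cv2.imwrite('pics/z6.png',np.hstack([f(a),f(b)]))
a=cv2.imread('pics/s4.png')[220:320,280:380]; cv2.imwrite('pics/z6b.png',cv2.resize(a,(500,500),interpolation=2))
```

```text
(no output)
```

View pics/z6.png

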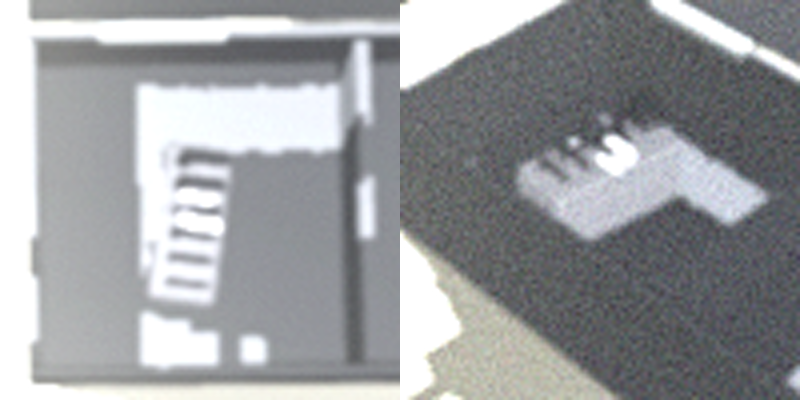

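View pics/z6b.png

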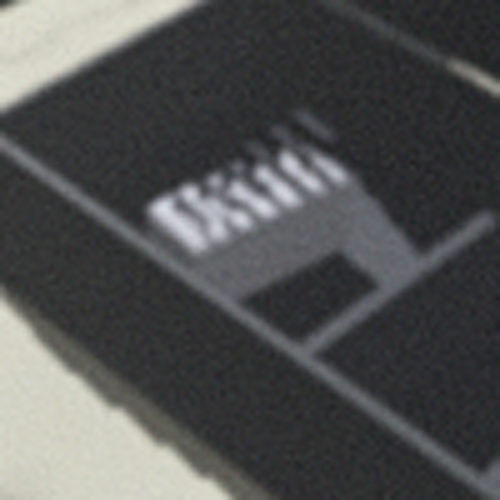

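Zoomed, the top view shows the stand's top face with corners at about (150,300), (213,303), (230,153) and (174,147), with its long side nearly along world x.

Run:
```python
from h import *
L=np.array([onz('top',u/4+300-.4,v/4+140-.4,.037) for u,v in[(150,300),(213,303),(230,153),(174,147)]])
print(L.round(4),[np.linalg.norm(L[j]-L[j-1]).round(4) for j in range(4)],L.mean(0))
d=L[2]+L[3]-L[0]-L[1];yw=np.degrees(np.arctan2(d[1],d[0]));print(yw)
c=L.mean(0)
for q in L: print(((proj('side',q)+.4-[280,220])*4).round())
ax=np.array([np.cos(np.radians(yw)),np.sin(np.radians(yw)),0]);n=np.array([-ax[1],ax[0],0])
for s,t in((-1,-1),(-1,1),(1,1),(1,-1)):
    print('ideal',((proj('top',c+ax*.032*s+n*.014*t)+.4-[300,140])*4).round())
```

```text
[[ 0.4958 -0.08    0.037 ]
 [ 0.4951 -0.1053  0.037 ]
 [ 0.5564 -0.1115  0.037 ]
 [ 0.5584 -0.0888  0.037 ]] [np.float64(0.0632), np.float64(0.0253), np.float64(0.0616), np.float64(0.0228)] [ 0.52641138 -0.09640378  0.037     ]
-6.86156598484566
[114. 164.]
[157. 197.]
[276. 140.]
[239. 111.]
ideal [216. 308.]
ideal [147. 299.]
ideal [168. 143.]
ideal [237. 153.]
```

Run:
```python
from h import *
print(togo([.5264,-.0968,.28],-96.9))
```

```text
(array([  0.12, -23.36,   1.29]), np.float64(-81.08))
```

Call:
carry_out(linear=[[0,-0.8,0.1],[0,-2.5,0.2],[0,-4.8,0.3],[0,-7.2,0.4],[0,-9.6,0.5],[0,-12,0.6],[0.1,-14.4,0.7],[0.1,-16.8,0.8],[0.1,-19.2,0.9],[0.1,-21.4,1],[0.1,-22.8,1],[0.1,-23.4,1]], twist=[-5,-12,-19,-26,-33,-40,-47,-54,-61,-68,-75,-81], fingers=0.14)

```text
clock: 7.75
tool_pos: [0.5264, -0.0998, 0.4428]
orientation: [-179.9, 0.1, -96.8]
force: [0.2, 0.8, -0.0]
opening: 0.0498
```

Run:
```python
from h import *
o=ctrl.get_obs();print(o['joint_pos'],o['opening'],o['orientation']);print(togo([.5264,-.0968,.10],-96.9,o))
```

```text
[ 1.02199453e+01  5.99821517e+00 -1.34325744e+01 -5.21582039e-02
 -7.04682038e+01  7.30419571e+01] 0.04982925164553947 [-1.79917739e+02  7.65073049e-02 -9.67554374e+01]
(array([-0.27,  0.06, 18.35]), np.float64(0.14))
```

Call:
carry_out(linear=[[-0.1,0,0.8],[-0.2,0.1,2.8],[-0.3,0.1,5.3],[-0.3,0.1,8],[-0.3,0.1,10.8],[-0.3,0.1,13.5],[-0.3,0.1,16],[-0.3,0.1,17.7],[-0.3,0.1,18.3],[-0.3,0.1,18.3]], twist=[0.1,0.1,0.1,0.1,0.1,0.1,0.1,0.1,0.1,0.1])

```text
clock: 8.58
tool_pos: [0.5256, -0.0966, 0.2583]
orientation: [179.9, 0.0, -97.0]
force: [-0.7, -0.7, 0.8]
opening: 0.0499
```

Run:
```python
from h import *
s=ctrl.snapshot('side')
cv2.imwrite("pics/s7.png",cv2.resize(np.clip(s[140:340,220:480]*1.6,0,255).astype(np.uint8),None,fx=3,fy=3,interpolation=2))
o=ctrl.get_obs();print(o['clock'],o['force'],o['tool_pos'],o['orientation'],togo([.5264,-.0968,.029],-96.9,o))
```

```text
8.6333 [ 0.88731554  0.58209403 -0.62229708] [ 0.52617033 -0.09653839  0.25967454] [-1.79971906e+02  4.63683183e-02 -9.69498782e+01] (array([ 0.03, -0.02,  7.14]), np.float64(-0.05))
```

View pics/s7.png

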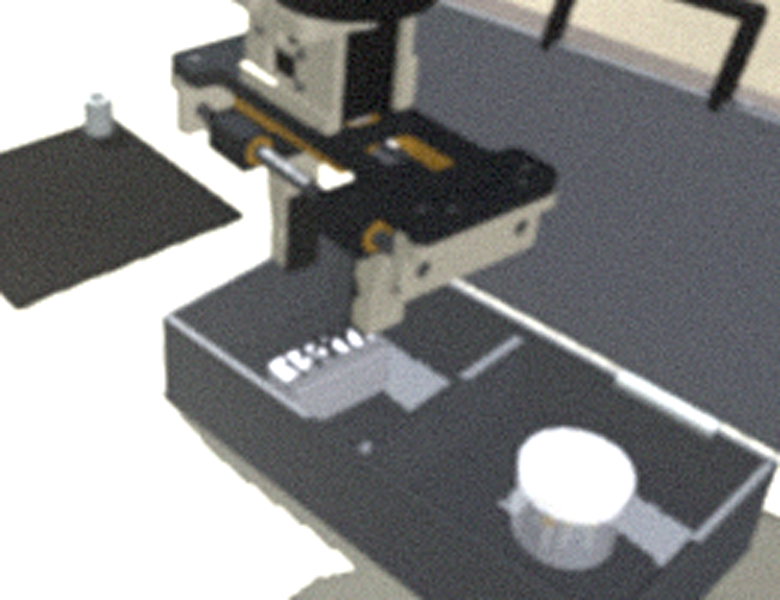

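The gripper is over the stand with its fingers on either side. I'll go down and watch the force.

Call:
carry_out(linear=[[0,0,0.6],[0,0,2],[0,0,3.5],[0,0,5],[0,0,6.2],[0,0,6.9],[0,0,7.1],[0,0,7.1]], twist=[0,0,0,0,0,0,0,0])

```text
clock: 9.3
tool_pos: [0.5265, -0.0965, 0.1889]
orientation: [-180.0, 0.0, -97.0]
force: [-0.2, -0.7, 0.0]
opening: 0.05
```

Run:
```python
from h import *
s=ctrl.snapshot('side')
cv2.imwrite("pics/s8.png",cv2.resize(np.clip(s[140:340,220:480]*1.6,0,255).astype(np.uint8),None,fx=3,fy=3,interpolation=2))
```

```text
(no output)
```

View pics/s8.png

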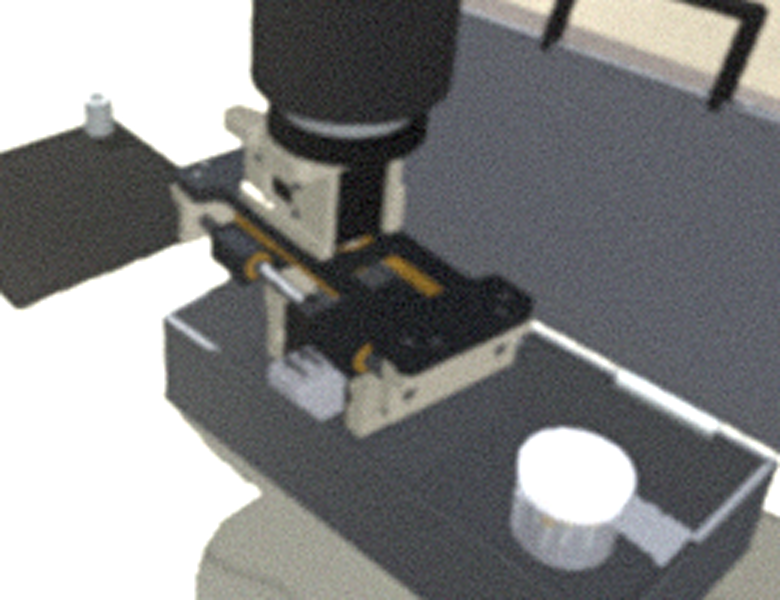

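The stand lies between the fingers with no contact. I'll close.

Call:
carry_out(linear=[[0,0,0],[0,0,0],[0,0,0],[0,0,0],[0,0,0],[0,0,0],[0,0,0]], twist=[0,0,0,0,0,0,0], fingers=-1)

```text
clock: 9.93
tool_pos: [0.5268, -0.0964, 0.1898]
orientation: [-179.9, 0.1, -96.9]
force: [-0.8, 0.5, 6.2]
opening: 0.028
```

Call:
carry_out(linear=[[0,0,-0.4],[0,0,-1.2],[0,0,-2.5],[0,0,-4],[0,0,-5.8],[0,0,-7.6],[0,0,-9.2],[0,0,-10.3],[0,0,-11],[0,0,-11]], twist=[0,0,0,0,0,0,0,0,0,0])

```text
clock: 10.77
tool_pos: [0.5268, -0.0965, 0.3016]
orientation: [-179.7, 0.1, -96.9]
force: [-0.4, 0.4, -1.9]
opening: 0.028
```

Run:
```python
from h import *
s=ctrl.snapshot('side')
cv2.imwrite("pics/s9.png",cv2.resize(np.clip(s[120:320,220:480]*1.6,0,255).astype(np.uint8),None,fx=3,fy=3,interpolation=2))
o=ctrl.get_obs();print(o['force'],o['opening'],o['tool_pos'],o['orientation'])
# mat centre from three side midpoints/corners: (two opposite corners mean)
a=onz('top',247,143.5,.004);b=onz('top',130,235,.004);print((a+b)/2,np.linalg.norm(a-b))
```

```text
[-0.93071772  0.65778047 -2.45291872] 0.028127889133143204 [ 0.52651191 -0.09649421  0.30041463] [-1.79811880e+02  8.64560091e-02 -9.69463819e+01]
[0.53684576 0.16988464 0.004     ] 0.2515014399798945
```

View pics/s9.png

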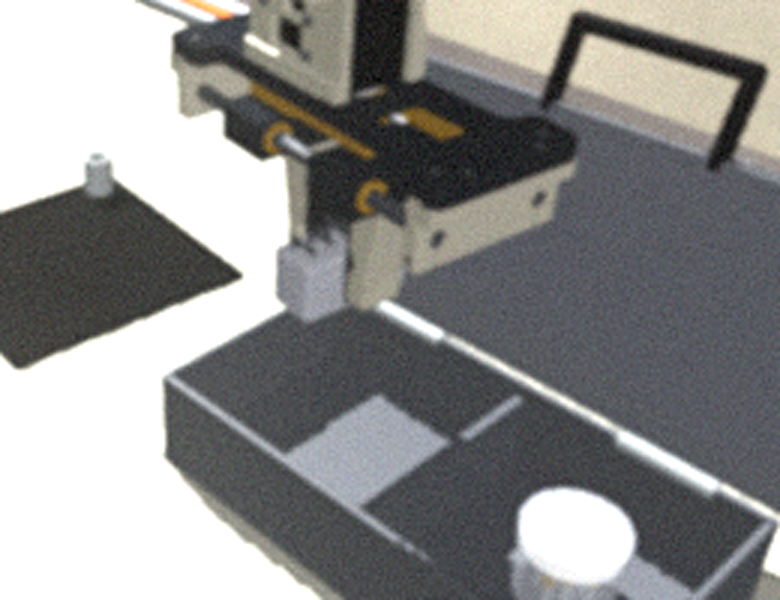

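The stand is held at 28.0 mm opening, and the screw box is still in its place. I'll check the mat centre with the side view as well.

Run:
```python
from h import *
im=cv2.imread('pics/side0.png');m=((im.max(2)<45)*255).astype(np.uint8);m[:, :150]=0
n,l,s,c=cv2.connectedComponentsWithStats(m)
k=l[210,240]; cs,_=cv2.findContours((l==k).astype(np.uint8),0,2);h=cv2.convexHull(max(cs,key=cv2.contourArea))
q=cv2.approxPolyDP(h,6,True)[:,0];print(q,s[k])
for p in q: print(p,onz('side',*p,.004).round(4))
print(proj('side',[.537,.171,.004]))
print(togo([.537,.171,.14],-95.5))
```

```text
[[299 212]
 [225 241]
 [190 202]
 [260 182]] [ 190  182  110   60 3605]
[299 212] [0.6116 0.0724 0.004 ]
[225 241] [0.4414 0.0891 0.004 ]
[190 202] [0.4574 0.257  0.004 ]
[260 182] [0.6268 0.2283 0.004 ]
[242.35808629 205.25331883]
(array([-26.68,   2.19,   0.14]), np.float64(-1.45))
```

Call:
carry_out(linear=[[-0.7,0.1,0],[-2.2,0.2,0],[-4.6,0.4,0],[-7.2,0.6,0],[-9.8,0.8,0],[-12.6,1,0],[-15.4,1.3,0],[-18.2,1.5,0],[-21,1.7,0],[-23.5,1.9,0],[-25.6,2.1,0],[-26.5,2.2,0]], twist=[0,-0.2,-0.4,-0.6,-0.8,-1,-1.2,-1.4,-1.4,-1.4,-1.4,-1.4])

```text
clock: 11.82
tool_pos: [0.5364, 0.1719, 0.2996]
orientation: [-179.9, 0.0, -95.4]
force: [0.3, -1.1, -1.2]
opening: 0.028
```

Run:
```python
from h import *
cv2.imwrite("pics/s10.png",ctrl.snapshot('side'))
o=ctrl.get_obs();print(o['clock'],o['opening'],o['tool_pos'],o['orientation'],togo([.536,.1695,.045],-95.5,o))
```

```text
11.8667 0.02790896619247654 [0.53653842 0.17219071 0.29960654] [-1.79865417e+02  4.35769213e-02 -9.54218177e+01] (array([0.28, 0.05, 9.53]), np.float64(0.08))
```

View pics/s10.png

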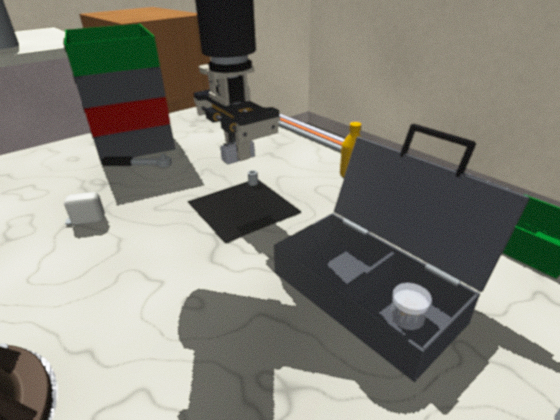

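Call:
carry_out(linear=[[0.1,0,0.7],[0.2,0,2.2],[0.2,0,4],[0.2,0,5.8],[0.2,0,7.6],[0.2,0,9],[0.2,0,10],[0.2,0,10.5],[0.2,0,10.6],[0.2,0,10.6]], twist=[0,0,0,0,0,0,0,0,0,0])

```text
clock: 12.7
tool_pos: [0.5367, 0.17, 0.1935]
orientation: [-179.9, 0.0, -95.4]
force: [1.3, -0.2, -2.2]
opening: 0.0277
```

Run:
```python
from h import *
s=ctrl.snapshot('side')
cv2.imwrite("pics/s11.png",cv2.resize(np.clip(s[120:270,160:330]*1.6,0,255).astype(np.uint8),None,fx=4,fy=4,interpolation=2))
o=ctrl.get_obs();print(o['clock'],o['opening'],o['force'],o['tool_pos'],o['orientation'])
for z in (0.004,):
  for dx,dy in((-.032,.0),(.032,0)): print((proj('side',o['tool_pos']*[1,1,0]+[dx,dy-.014,z])-[160,120])*4)
```

```text
12.75 0.027911130269871617 [ 0.28118734 -0.48707592 -1.33271679] [0.53686625 0.17015928 0.19404501] [-1.79834894e+02  5.99231992e-02 -9.54291998e+01]
[294.48772382 374.45544931]
[393.7179381  331.47793674]
```

View pics/s11.png

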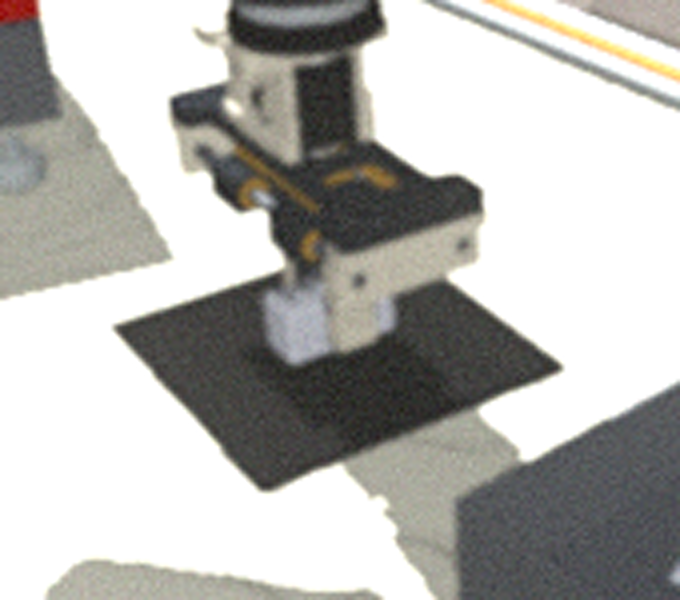

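It is centred, a few mm above the mat. I'll lower it gently.

Call:
carry_out(linear=[[0,0,0.1],[0,0,0.25],[0,0,0.4],[0,0,0.4],[0,0,0.4]], twist=[0,0,0,0,0])

```text
clock: 13.17
tool_pos: [0.5368, 0.1702, 0.1901]
orientation: [-179.8, 0.1, -95.4]
force: [-0.6, -0.8, -1.5]
opening: 0.0278
```

Call:
carry_out(linear=[[0,0,0.1],[0,0,0.15],[0,0,0.15]], twist=[0,0,0])

```text
clock: 13.42
tool_pos: [0.5369, 0.1703, 0.1888]
orientation: [-179.8, 0.1, -95.4]
force: [-0.7, 0.1, 1.8]
opening: 0.0279
```

Call:
carry_out(linear=[[0,0,0.08],[0,0,0.08],[0,0,0.08]], twist=[0,0,0])

```text
clock: 13.67
tool_pos: [0.5368, 0.1703, 0.1888]
orientation: [-179.8, 0.1, -95.4]
force: [-3.4, -0.7, 8.4]
opening: 0.0277
```

It is in contact (8 N). I'll release, then go straight up.

Call:
carry_out(linear=[[0,0,0],[0,0,0],[0,0,0],[0,0,0],[0,0,0]], twist=[0,0,0,0,0], fingers=0.14)

```text
clock: 14.08
tool_pos: [0.5369, 0.1703, 0.1887]
orientation: [-179.8, 0.1, -95.4]
force: [-0.2, -0.2, -0.7]
opening: 0.0489
```

Call:
carry_out(linear=[[0,0,-0.5],[0,0,-1.5],[0,0,-3],[0,0,-5],[0,0,-7.5],[0,0,-10],[0,0,-12.5],[0,0,-15],[0,0,-17],[0,0,-18],[0,0,-18]], twist=[0,0,0,0,0,0,0,0,0,0,0])

```text
clock: 15.0
tool_pos: [0.5367, 0.1703, 0.372]
orientation: [-179.6, 0.2, -95.4]
force: [0.0, -0.7, -0.7]
opening: 0.0499
```

Run:
```python
from h import *
s=ctrl.snapshot('side');cv2.imwrite("pics/s12.png",s)
cv2.imwrite("pics/z12.png",cv2.resize(np.clip(s[150:270,170:320]*1.6,0,255).astype(np.uint8),None,fx=4,fy=4,interpolation=2))
o=ctrl.get_obs();print(o['clock'],o['tool_pos'],o['force'],togo([.55,-.12,.25],-95.4,o))
```

```text
15.05 [0.53623106 0.17013647 0.37001275] [-0.78079153  0.74547011 -0.90187016] (array([28.74, -4.12, -3.99]), np.float64(-0.0))
```

View pics/s12.png

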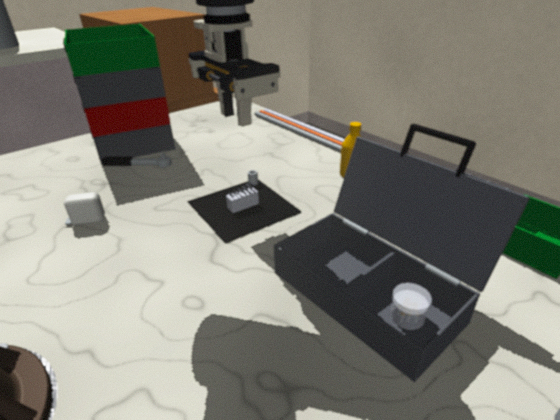

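View pics/z12.png

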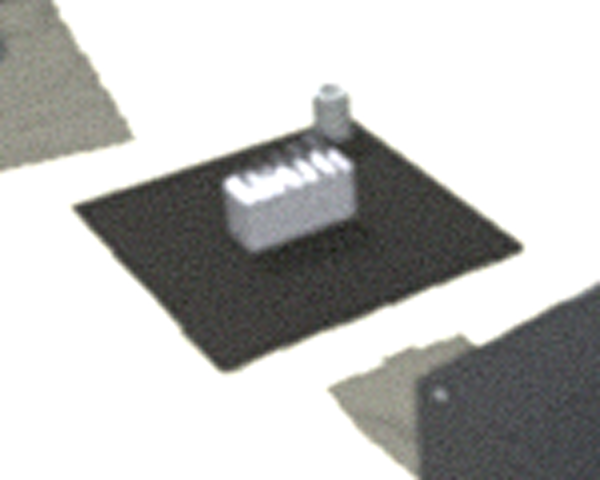

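The set stands upright on the mat at (243,200), the lid is still open and the screw box is in the case. I'll move the arm aside to check the centring from above.

Call:
carry_out(linear=[[0.8,0.2,-1],[2.4,0.5,-2.5],[5,1,-4],[8,1.5,-5],[11.5,2,-5],[15,2.5,-5],[18.5,3,-5],[22,3.5,-5],[25.5,4,-5],[28,4.5,-5],[29.5,5,-5],[30,5,-5]], twist=[0,0,0,0,0,0,0,0,0,0,0,0])

```text
clock: 16.05
tool_pos: [0.4561, -0.1261, 0.4183]
orientation: [-179.8, 0.2, -95.5]
force: [-0.5, -0.2, 0.3]
opening: 0.0498
```

Run:
```python
from h import *
s=ctrl.snapshot('top');cv2.imwrite("pics/t13.png",s)
cv2.imwrite("pics/z13.png",cv2.resize(np.clip(s[120:260,110:260]*1.5,0,255).astype(np.uint8),None,fx=4,fy=4,interpolation=2))
o=ctrl.get_obs();print(o['clock'],o['tool_pos'])
```

```text
16.1 [ 0.45681127 -0.12575691  0.41838883]
```

View pics/t13.png

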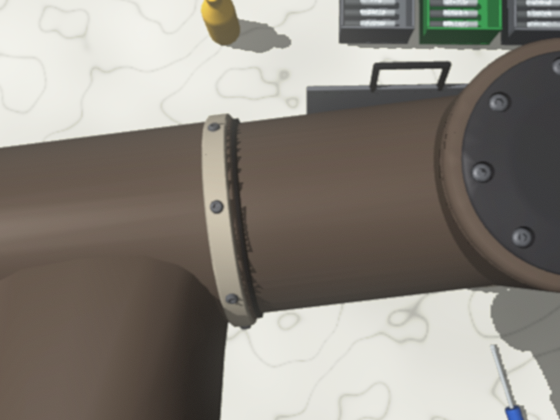

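View pics/z13.png

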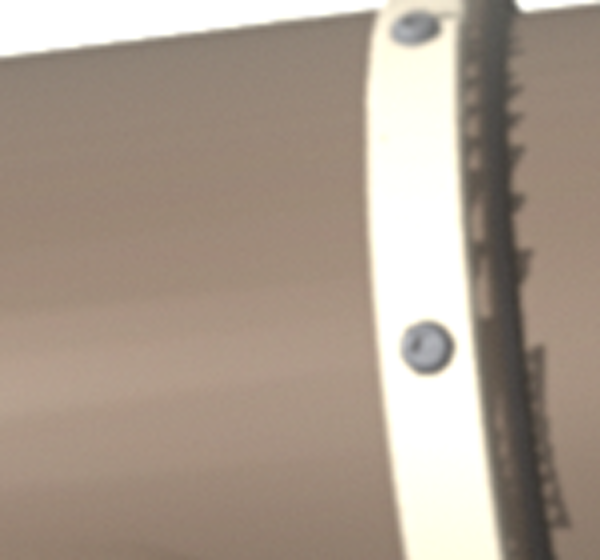

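The arm's elbow covers the mat, so I'll move further to the right.

Call:
carry_out(linear=[[0.9,0.2,0],[3,0.6,0],[6.5,1.3,0],[10,2,0],[13.5,2.7,0],[17,3.4,0],[20.5,4.1,0],[24,4.8,0],[27.5,5.5,0],[31,6.2,0],[34.5,6.9,0],[37,7.4,0]], twist=[0,0,0,0,0,0,0,0,0,0,0,0])

```text
clock: 17.1
tool_pos: [0.347, -0.489, 0.4163]
orientation: [-179.9, 0.2, -95.5]
force: [1.6, -0.8, 0.1]
opening: 0.0499
```

Run:
```python
from h import *
s=ctrl.snapshot('top');cv2.imwrite("pics/t14.png",s)
cv2.imwrite("pics/z14.png",cv2.resize(np.clip(s[120:260,110:260]*1.5,0,255).astype(np.uint8),None,fx=4,fy=4,interpolation=2))
o=ctrl.get_obs();print(o['clock'],o['tool_pos'])
```

```text
17.15 [ 0.34636989 -0.49155528  0.41581828]
```

View pics/t14.png

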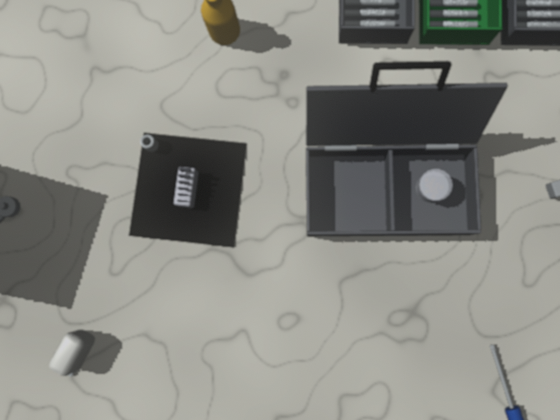

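View pics/z14.png

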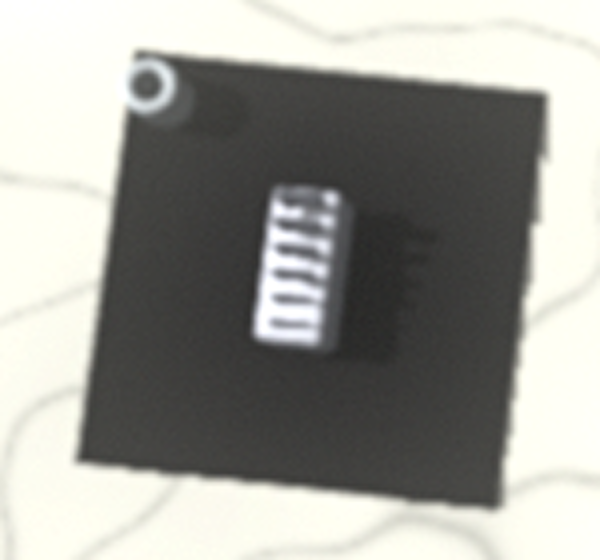

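Run:
```python
from h import *
f=lambda q,z:np.array([onz('top',u/4+110-.4,v/4+120-.4,z) for u,v in q])
s=f([(272,188),(340,190),(320,347),(252,342)],.036);m=f([(135,50),(547,93),(500,507),(78,462)],.004)
print(s.mean(0),m.mean(0),[np.linalg.norm(m[j]-m[j-1]).round(4) for j in range(4)],[np.linalg.norm(s[j]-s[j-1]).round(4) for j in range(4)])
```

```text
[0.53672027 0.17154181 0.036     ] [0.53760931 0.17110926 0.004     ] [np.float64(0.1789), np.float64(0.1799), np.float64(0.1777), np.float64(0.1803)] [np.float64(0.0642), np.float64(0.0282), np.float64(0.0653), np.float64(0.0281)]
```

It is about 1 mm off the mat's centre, and every measured size fits. The robot is clear of everything, so I'll hand it in.

```bash
python3 -c "
from plant import ctrl
print(ctrl.close_job())"
```

```text
the job is handed in; nothing more can be done
None
```

The lid is open and stays open by itself. The hex key set stands upright in the middle of the mat, and the round screw box is still in its compartment. I handed the job in at about 17 s of the allowed 59 s.

- **Lid:** I swung it over by its bar to about 106°, past the balance point, and let go there. It was still open in the last picture.
- **Hex key set:** I gripped it across its 28 mm width, set it down with about 8 N of contact force, then released it.
- **Last checks:** The final top view puts the set about 1 mm from the mat's centre. The measured sizes of the set and the mat match the given ones to about 2 mm. The gripper was clear of everything at hand-in.
- **Disagreement:** The side camera put the mat's centre about 7 mm from where the top view had it. I aimed mostly by the top view, because the far mat edges were hard to see from the side.

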